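Hang the plug tote on the cleat rail

TASK

Pick up the green plug tote by its wooden bar and hang it near the middle of the board's cleat rail: with its top tipped about 20 degrees towards the board, hook the angled rear strip over the rail until it touches, then swing the tote down upright against the board. Before letting go, bear down with about 12 N so that it beds fully home and flush, and leave it hanging; never bang or force it against the rail or board (stay under 20 N), and leave the other things alone.

Things in the scene. Friction and masses are not known exactly. Their poses are not given: they have to be found in the camera images.
- tote: Green open plug tote, 0.25-0.5 kg, contents fixed inside, standing on the bench at first. Origin: centre of underside; x points to its REAR, z up. Box 80 (x) by 140 (y) by 85 mm high. Behind it an angled strip (see tote_strip) and, low down, two rubber bumpers (z 1-9, y +-35 to 55) that reach x = 64 mm: strip tip and bumpers both touch the board when it hangs flush.
- tote_strip (a point): Rearmost edge of the tote's strip, mid-width, at (64, 0, 56.6) mm in the tote's frame; axes as the tote's. The steel strip, 5 mm thick, 120 mm wide (y), leaves the tote's rear wall at x = 40, z = 79 mm and slopes down and rearwards at 45 degrees to this tip (x 60-64, z 53-57).
- tote_bar (a point): Middle of the tote's square wooden carrying bar, where to grip it, at (0, 0, 135) mm in the tote's frame; axes as the tote's. The bar is 14 x 14 mm, runs along y and is free for 110 mm between two uprights, with 43 mm open below it down to the rim.
- board: Upright plywood board fixed to the bench, 360 mm long (y), 160 high, 18 thick (x 0 to 18 mm). Origin: bottom of its front face, mid-length; x points INTO the board, z up; the front face, plane x = 0, looks to -x and carries an aluminium cleat rail (see rail_nominal), 240 mm long, centred at y = 0. Board and rail are rigid.
- rail_nominal (a point): Fixed point of the board at (0, 0, 100) mm: NOMINAL foot of the rail's flange. The flange, 5 mm thick, rises outwards at 45 degrees to 20 mm in front of the board and 20 mm higher, leaving a V groove, open upwards. The rail was set by eye up to 14 mm higher or lower than this: feel for it. Fully home, the strip's tip edge touches the board 10.6 mm above the true foot.
- log: bystander: oak log 270 x 116 mm lying on two battens
- mallet: bystander: wooden mallet 250 mm long, head 120 mm wide, 60 mm high, lying flat
- drill: bystander: green drill lying on its side, 230 mm long, 65 mm high
- plug_tray: bystander: orange open tray 120 x 90 x 30 mm
- wax_tin: bystander: closed wax tin, 84 mm wide, 100 mm high
- mug: bystander: blue mug, 76 mm wide, 90 mm high

How it is judged:
By the outcome, as a careful person would: the job done as asked, in the order asked, and still so for the second after the job is handed in, with the robot touching nothing.
It also fails if it takes over 67 s, if anything falls off the work surface, if the arm or the gripper's body presses on something with over 40 N, if the wrist force passes 120 N, or if a joint passes its speed limit or range.

ROBOT

A 7-joint arm with a two-finger parallel gripper is mounted at the origin on the work surface. World frame = base frame: x ahead of the robot, y to its left, z up, the work surface at z = 0. Lengths are in m, angles in rad, forces in N, time in s.
With the tool pointing down it reaches from about 0.425 to 0.925 m from the base axis. Payload 6.8 kg.
Tool frame: the origin (TCP) lies at the very end of the fingers, on their centre line; the grasp point (between the pads) lies ctrl.grip_point_offset behind it (ctrl.grip_point_offset is the distance from the TCP to the grasp point, in m); z points along the fingers, y is the direction in which the jaws open and shut (so a half turn about z gives the same grasp; the last joint's range is limited). The gripper opens to 88 mm and grips with 3 to 60 N. Pads are 20 mm wide; open, the fingers measure 115 mm over their backs; the gripper's body (75 mm by 178 mm) begins 61 mm behind the grasp point.
Start: joints at [1.104, 0.477, 0.022, 1.555, -0.011, 1.109, -0.083], TCP at [0.237, -0.632, 0.223] pointing down, gripper open.
Joint ranges: [-2.96, 2.96], [-0.34, 2.1], [-1.41, 1.46], [0.24, 2.44], [-1.37, 4.51], [0.17, 1.92], [-2.96, 2.96]. Speed limits (rad/s): [2.39, 2.39, 3.14, 3.14, 3.14, 3.14, 3.14].

INTERFACE

Orientations are given as a unit quaternion [w, x, y, z].
In Python, from bench import ctrl, optics gives the robot as it stands.
- The arm moves only by the tool servo_tool, never from a script. Its argument "series" is a list that holds one entry, the list of rows, each a list of 6 numbers: the shift along the tool's x, y, z in cm, then the turn, a rotation vector about the tool's x, y, z in rad. A call has 1 to 8 rows; each row is the pose to reach, as a shift and turn from the pose commanded when the call began, along the tool's axes at that moment; what a row does not reach only later rows make up. A row lasts 1/10 s, in which the tool goes at most 50 mm and 8.59 degrees, less where a joint would pass 70% of its speed; a pose out of reach is approached as far as the arm can. A call with a gripper value outside its range is refused whole. "hand" is the finger opening in cm, from 0 to 8.78, set as the call begins (left out, the last holds). The fingers move at their own pace and stop on an object; the grip force is fixed at half the most. Time passes only in rows, so rows that repeat a pose let the fingers close. It gives the time, the measured TCP pose, the force and the opening at its end, in the units of the state.
- ctrl.get_state(): the state, without advancing time (a new reading comes with each control period).
- optics.camera(name): name is "scene" or "top"; returns a dict with "pixels" (400x640x3 uint8, red, green, blue), "fx", "fy", "cx", "cy" (pixels), "k1" (the pictures are not rectified: a ray, as slopes to the right and down, at radius r is drawn at 1 + k1 r^2 times it, then the intrinsics apply), "position" and "rotation" of the camera in the world. Camera axes: x right, y up, looking along -z (the intrinsics and any distortion apply to the point x, -y, -z); pixel columns grow to the right and rows downward; lengths in m; the calibration is good to about 2 mm. A picture is of the moment at which its call begins. There is no depth.
- ctrl.close_job(): hands the job in, once; it reports no verdict.
The state is a dict: "t": time; "qpos": joint angles; "dq": joint speeds; "joint_torque": joint torques, N m; "eef_pos": TCP position; "orientation": TCP orientation; "wrist_force": force on the tool from outside, world axes, zero at the start; "ft_torque": the same for the moment, N m; "finger_gap": finger opening in m.
Only numpy, scipy, OpenCV 4.12 (cv2) and the standard library are available. Lean on these libraries where they do the work, as an engineer would, in place of code of your own. Each camera call takes 0.05 s, during which the arm holds its last target. There are 200 camera calls.

## Working session

There is one attempt and no reset: what is moved stays moved. The work goes in short steps, Python scripts to look and compute and a tool call to move; the robot and the scene stay as the last step left them, time stands still between calls to the robot, and variables do not carry over. Pictures are saved under pics/ and viewed, about 8 in all and at most 12, crops included, and the job is handed in when it is done.

Besides the shell and the picture viewer there is one more tool, called after "Request:" as name(argument=value, ...) on one line, values as JSON. servo_tool: Moves the arm, as the interface text tells. Its arguments: {"type":"object","properties":{"series":{"type":"array","items":{"type":"array","items":{"type":"array","items":{"type":"number"}}}},"hand":{"type":"number"}},"required":["series"]}

```bash
mkdir -p pics; cat > h.py <<'E'
import numpy as np, cv2
from bench import ctrl, optics
from scipy.spatial.transform import Rotation as R
def rot(q): return R.from_quat([q[1],q[2],q[3],q[0]])
def camR(c):
    r=np.array(c["rotation"],float)
    return r if r.shape==(3,3) else rot(r).as_matrix()
def ray(c,u,v):
    K=np.array([[c["fx"],0,c["cx"]],[0,c["fy"],c["cy"]],[0,0,1]])
    p=cv2.undistortPoints(np.array([[[u,v]]],float),K,np.array([c["k1"],0,0,0.]))[0,0]
    return np.array(c["position"]),camR(c)@np.array([p[0],-p[1],-1])
def plane(c,u,v,z):
    o,d=ray(c,u,v); return o+d*(z-o[2])/d[2]
def two(c1,p1,c2,p2):
    o1,d1=ray(c1,*p1);o2,d2=ray(c2,*p2)
    s=np.linalg.lstsq(np.c_[d1,-d2],o2-o1,rcond=None)[0]
    a=o1+s[0]*d1;b=o2+s[1]*d2
    return (a+b)/2,np.linalg.norm(a-b)
def proj(c,P):
    q=camR(c).T@(np.array(P)-np.array(c["position"]))
    x,y=q[0]/-q[2],-q[1]/-q[2]; k=1+c["k1"]*(x*x+y*y)
    return c["cx"]+c["fx"]*x*k,c["cy"]+c["fy"]*y*k
def save(c,n): cv2.imwrite(f"pics/{n}.png",c["pixels"][:,:,::-1])
E
python3 - <<'E'
from h import *
for n in("scene","top"):
    c=optics.camera(n);save(c,n+"0");print(n,{k:np.round(v,3).tolist() for k,v in c.items() if k!="pixels"})
s=ctrl.get_state();print(s,ctrl.grip_point_offset)
E
```

```text
scene {'fx': 497.829, 'fy': 497.829, 'cx': 320.284, 'cy': 197.51, 'k1': -0.059, 'position': [2.04, 0.353, 1.205], 'rotation': [0.547, 0.284, 0.355, 0.703]}
top {'fx': 374.518, 'fy': 374.518, 'cx': 316.883, 'cy': 198.283, 'k1': -0.023, 'position': [0.312, 0.02, 1.382], 'rotation': [-0.68, -0.074, 0.078, 0.726]}
{'t': 0.1, 'qpos': array([ 1.10389413,  0.47771509,  0.02234892,  1.55634736, -0.01151597,
        1.10932186, -0.08313844]), 'dq': array([ 0.0009608 , -0.00122048, -0.00118138, -0.00231418,  0.00053892,
       -0.00078782,  0.00040054]), 'joint_torque': array([ 4.55636764e-03, -5.84090388e+01,  1.54020298e+00, -2.73312575e+01,
       -5.41812403e-02,  1.31304486e-02,  2.68909827e-05]), 'eef_pos': array([ 0.23682276, -0.63150013,  0.22178286]), 'orientation': array([-8.06872198e-04,  9.83953167e-01,  1.78424978e-01, -2.02066843e-04]), 'wrist_force': array([0.20157341, 0.34206682, 0.22135995]), 'ft_torque': array([-0.01750025,  0.0039326 ,  0.00935185]), 'finger_gap': 0.08812883564612739} 0.0187
```

View pics/scene0.png

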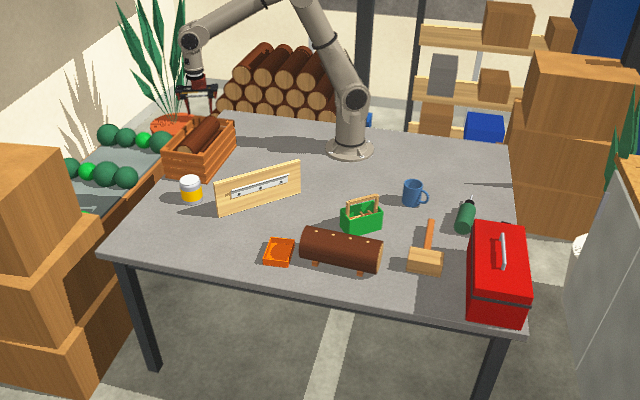

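View pics/top0.png

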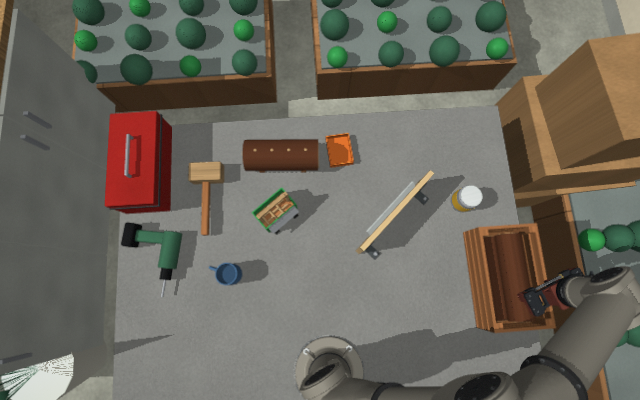

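The scene picture shows the tote near (361,215), the board at (258,188) and the log between the tote and the viewer. In the top view the tote is at (276,210) and the board runs from (361,249) to (432,173). I'll zoom in on both.

```bash
python3 - <<'E'
import cv2,numpy as np
s=cv2.imread("pics/scene0.png");t=cv2.imread("pics/top0.png")
r=lambda i,y,x,h,w,k:cv2.resize(i[y:y+h,x:x+w],None,fx=k,fy=k,interpolation=cv2.INTER_CUBIC)
a=r(s,185,330,60,60,5);b=r(t,180,245,60,60,5)
c=r(s,150,205,75,105,4)[:300,:420];d=r(t,165,350,100,90,3)
top=np.hstack([a,b]);bot=np.hstack([c,d]);W=max(top.shape[1],bot.shape[1])
p=lambda i:np.pad(i,((0,0),(0,W-i.shape[1]),(0,0)))
cv2.imwrite("pics/crop1.png",np.vstack([p(top),p(bot)]))
E
```

```text
(no output)
```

View pics/crop1.png

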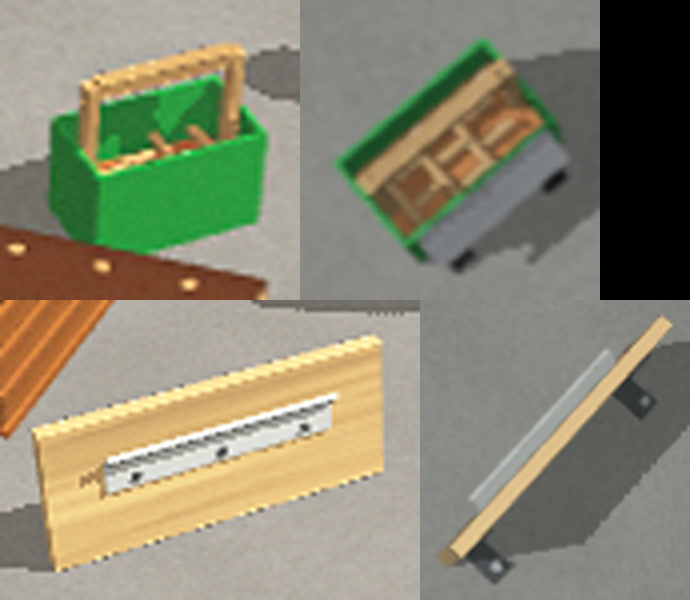

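```bash
cat > m.py <<'E'
from h import *
s=optics.camera("scene");t=optics.camera("top")
def show(n,a,b,z):
    P=[];
    for x,y in zip(a,b):
        p,e=two(s,x,t,y);P.append(p);print(n,"tri",p.round(4),"miss",round(e,4),"top@z",plane(t,*y,z).round(4)[:2],"scene@z",plane(s,*x,z).round(4)[:2])
    for f in (lambda q:plane(s,*q,z),): pass
    A=[plane(s,*q,z) for q in a];B=[plane(t,*q,z) for q in b]
    for nm,Q in(("scene",A),("top",B)):
        d=Q[1]-Q[0];print(nm,"len",np.linalg.norm(d).round(4),"ang",np.degrees(np.arctan2(d[1],d[0])).round(2),"mid",((Q[0]+Q[1])/2).round(4))
E
python3 - <<'E'
from m import *
show("board",[(214,184.5),(300.2,162.2)],[(431,170.5),(356.8,248.5)][::1],.16)
show("bar",[(348,202),(377.5,195)],[(286,193),(258.6,217)],.142)
# masks: green rim in top, board wood top
for c,nm in((t,"top"),(s,"scene")):
    hsv=cv2.cvtColor(c["pixels"],cv2.COLOR_RGB2HSV)
    m=cv2.inRange(hsv,(50,150,60),(75,255,255))
    roi=np.zeros_like(m)
    if nm=="top": roi[180:240,245:305]=1
    else: roi[185:245,330:390]=1
    ys,xs=np.nonzero(m*roi);h=cv2.convexHull(np.c_[xs,ys].astype(np.int32))
    print(nm,cv2.approxPolyDP(h,2,True)[:,0].tolist())
t2=[plane(t,*q,.085).round(4)[:2] for q in ((281.7,188.2),(252.6,212.3))];print(t2)
E
```

```text
board tri [ 0.6496 -0.3896  0.1547] miss 0.003 top@z [ 0.6486 -0.3894] scene@z [ 0.657  -0.3842]
board tri [ 0.4045 -0.1196  0.1472] miss 0.008 top@z [ 0.4027 -0.1142] scene@z [ 0.4244 -0.1179]
scene len 0.3536 ang 131.14 mid [ 0.5407 -0.251   0.16  ]
top len 0.3691 ang 131.79 mid [ 0.5256 -0.2518  0.16  ]
bar tri [0.6074 0.1104 0.1375] miss 0.0054 top@z [0.6068 0.1074] scene@z [0.6129 0.1141]
bar tri [0.5314 0.207  0.1335] miss 0.0051 top@z [0.5303 0.2032] scene@z [0.5425 0.2106]
scene len 0.1195 ang 126.11 mid [0.5777 0.1623 0.142 ]
top len 0.1226 ang 128.64 mid [0.5685 0.1553 0.142 ]
top [[295, 204], [268, 230], [253, 213], [281, 188]]
scene [[382, 211], [380, 229], [357, 235], [345, 232], [340, 226], [342, 208], [372, 200]]
[array([0.6389, 0.1259]), array([0.5585, 0.2322])]
```

```bash
cat > plan.py <<'E'
import sys
from h import *
def target(yaw,tilt=0):  # yaw deg of tool y; tilt deg = tote top towards rear
    a=np.radians(yaw); y=np.array([np.cos(a),np.sin(a),0]);z=np.array([0,0,-1.])
    return R.from_matrix(np.c_[np.cross(y,z),y,z])*R.from_rotvec([-np.radians(tilt),0,0])
def plan(p,yaw,tilt=0,grasp=False):
    s=ctrl.get_state();R0=rot(s["orientation"]);Rt=target(yaw,tilt)
    p=np.array(p,float)
    if grasp: p=p+Rt.apply([0,0,ctrl.grip_point_offset])
    print("t",round(s["t"],2),"pos",s["eef_pos"].round(4),"shift cm",(R0.inv().apply(p-s["eef_pos"])*100).round(2),"rv",(R0.inv()*Rt).as_rotvec().round(4),"F",s["wrist_force"].round(2),"q",s["qpos"].round(2),"gap",round(s["finger_gap"],4))
if __name__=="__main__":
    v=list(map(float,sys.argv[1:])); plan(v[:3],v[3],v[4] if len(v)>4 else 0,len(v)>5)
E
python3 plan.py .57 .157 .28 37.5
```

```text
t 0.2 pos [ 0.2369 -0.6317  0.2221] shift cm [ 58.88 -62.16  -5.73] rv [-8.0000e-04 -9.0000e-04 -1.8665e+00] F [-0.89 -0.29  0.09] q [ 1.1   0.48  0.02  1.56 -0.01  1.11 -0.08] gap 0.088
```

Request:
servo_tool(series=[[[0, 0, -4, 0, 0, -0.1], [4, -4, -6, 0, 0, -0.25], [58.9, -62.2, -6, 0, 0, -1.87], [58.9, -62.2, -6, 0, 0, -1.87], [58.9, -62.2, -6, 0, 0, -1.87], [58.9, -62.2, -6, 0, 0, -1.87], [58.9, -62.2, -6, 0, 0, -1.87], [58.9, -62.2, -6, 0, 0, -1.87]]], hand=6)

```text
t: 1.0
eef_pos: [0.373, -0.3106, 0.2806]
orientation: [0.0, 0.727, 0.687, -0.0]
wrist_force: [0.4, -0.1, 0.5]
finger_gap: 0.0599
```

```bash
python3 plan.py .57 .157 .26 37.5
```

```text
t 1.0 pos [ 0.373  -0.3106  0.2806] shift cm [47.79 17.05  2.05] rv [-1.000e-04  4.000e-04 -7.105e-01] F [ 0.35 -0.12  0.49] q [ 0.88  0.13 -0.34  1.9   0.05  1.12  0.46] gap 0.0599
```

Request:
servo_tool(series=[[[47.8, 17, 1, 0, 0, -0.71], [47.8, 17, 1, 0, 0, -0.71], [47.8, 17, 1, 0, 0, -0.71], [47.8, 17, 1, 0, 0, -0.71], [47.8, 17, 1, 0, 0, -0.71], [47.8, 17, 1, 0, 0, -0.71], [47.8, 17, 1, 0, 0, -0.71], [47.8, 17, 1, 0, 0, -0.71]]])

```text
t: 1.8
eef_pos: [0.5303, 0.0568, 0.2727]
orientation: [0.0, 0.446, 0.895, -0.0]
wrist_force: [1.4, -0.8, 1.1]
finger_gap: 0.0602
```

```bash
python3 plan.py .57 .157 .25 37.5
```

```text
t 1.8 pos [0.5303 0.0568 0.2727] shift cm [5.6  9.21 2.27] rv [ 0.      0.0006 -0.0072] F [ 1.36 -0.78  1.12] q [ 0.35  0.27 -0.69  1.8   0.19  1.14  0.25] gap 0.0602
```

Request:
servo_tool(series=[[[3, 5, 1, 0, 0, 0], [5.6, 9.2, 2, 0, 0, 0], [5.6, 9.2, 2, 0, 0, 0], [5.6, 9.2, 2, 0, 0, 0], [5.6, 9.2, 2, 0, 0, 0]]])

```text
t: 2.3
eef_pos: [0.5693, 0.1538, 0.2525]
orientation: [0.0, 0.446, 0.895, -0.001]
wrist_force: [-0.5, -0.7, 0.0]
finger_gap: 0.0601
```

```bash
python3 - <<'E'
from h import *
from plan import plan
plan([.57,.157,.1163],37.5)
I=[]
for n,(x,y,w,h,k) in(("scene",(310,130,90,115,5)),("top",(225,160,90,115,4))):
    c=optics.camera(n);save(c,n+"1")
    I.append(cv2.resize(c["pixels"][y:y+h,x:x+w,::-1],(390,498),interpolation=cv2.INTER_CUBIC))
    for z in(.135,): print(n,proj(c,[.57,.157,z]))
cv2.imwrite("pics/crop2.png",np.hstack(I))
E
```

```text
t 2.3 pos [0.5693 0.1538 0.2525] shift cm [ 0.22  0.26 13.62] rv [-0.0012  0.0007 -0.0077] F [-0.49 -0.73  0.04] q [ 0.17  0.39 -0.7   1.69  0.27  1.15  0.04] gap 0.0601
scene (np.float64(361.71966903862125), np.float64(198.6025606121631))
top (np.float64(272.1178478283938), np.float64(204.93666802403058))
```

View pics/crop2.png

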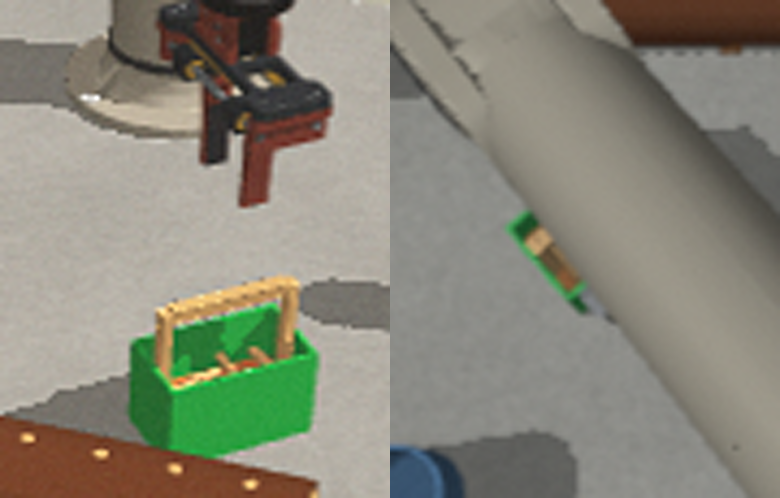

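The scene crop shows the open gripper over the bar. The bar's middle is at crop (228,299) and my estimate projects to (224,297), so they agree. Descending.

Request:
servo_tool(series=[[[0.2, 0.3, 4, 0, 0, 0], [0.2, 0.3, 8, 0, 0, 0], [0.2, 0.3, 10.5, 0, 0, 0], [0.2, 0.3, 12.5, 0, 0, 0], [0.2, 0.3, 13.5, 0, 0, 0], [0.2, 0.3, 13.7, 0, 0, 0], [0.2, 0.3, 13.7, 0, 0, 0]]])

```text
t: 3.1
eef_pos: [0.5711, 0.1582, 0.1165]
orientation: [0.0, 0.446, 0.895, 0.0]
wrist_force: [0.1, 0.9, 0.2]
finger_gap: 0.0601
```

Request:
servo_tool(series=[[[0, 0, 0, 0, 0, 0], [0, 0, 0, 0, 0, 0], [0, 0, 0, 0, 0, 0], [0, 0, 0, 0, 0, 0], [0, 0, 0, 0, 0, 0], [0, 0, 0, 0, 0, 0], [0, 0, 0, 0, 0, 0], [0, 0, 0, 0, 0, 0]]], hand=0.6)

```text
t: 3.9
eef_pos: [0.5705, 0.1588, 0.1156]
orientation: [-0.0, 0.445, 0.895, -0.0]
wrist_force: [0.1, -0.4, 0.6]
finger_gap: 0.0139
```

```bash
python3 plan.py .57 .157 .30 37.5
```

```text
t 3.9 pos [0.5705 0.1588 0.1156] shift cm [ -0.11  -0.15 -18.44] rv [-0.0003 -0.     -0.0064] F [ 0.13 -0.36  0.58] q [ 0.1   0.54 -0.64  1.82  0.4   0.91 -0.07] gap 0.0139
```

Request:
servo_tool(series=[[[0, 0, -0.3, 0, 0, 0], [0, 0, -1, 0, 0, 0], [0, 0, -3, 0, 0, 0], [0, 0, -6, 0, 0, 0], [0, 0, -10, 0, 0, 0], [0, 0, -14, 0, 0, 0], [0, 0, -17, 0, 0, 0], [0, 0, -18, 0, 0, 0]]])

```text
t: 4.7
eef_pos: [0.5718, 0.1598, 0.2996]
orientation: [0.002, 0.445, 0.895, 0.002]
wrist_force: [0.4, 0.7, -2.2]
finger_gap: 0.0139
```

Request:
servo_tool(series=[[[0, 0, 0, 0, 0, 0], [0, 0, 0, 0, 0, 0], [0, 0, 0, 0, 0, 0]]])

```text
t: 5.0
eef_pos: [0.5696, 0.1582, 0.2934]
orientation: [-0.001, 0.445, 0.895, -0.001]
wrist_force: [0.7, -1.1, -3.5]
finger_gap: 0.0138
```

```bash
python3 - <<'E'
from h import *
from plan import plan
plan([.70,-.06,.30],41.5)
s=optics.camera("scene");t=optics.camera("top");save(s,"s2");save(t,"t2")
for c in(s,t):print(proj(c,[.5705,.1588,.315]))
I=[cv2.resize(s["pixels"][100:220,200:400,::-1],None,fx=3.9,fy=3.9,interpolation=cv2.INTER_CUBIC)]
cv2.imwrite("pics/crop3.png",I[0])
E
```

```text
t 5.0 pos [0.5696 0.1582 0.2934] shift cm [-25.26  -2.78  -0.68] rv [-0.0034 -0.0014 -0.0763] F [ 0.69 -1.1  -3.49] q [ 0.17  0.37 -0.71  1.64  0.25  1.24  0.06] gap 0.0138
(np.float64(365.33344096963657), np.float64(156.56057752863552))
(np.float64(264.2331385298737), np.float64(192.76795970869887))
```

View pics/crop3.png

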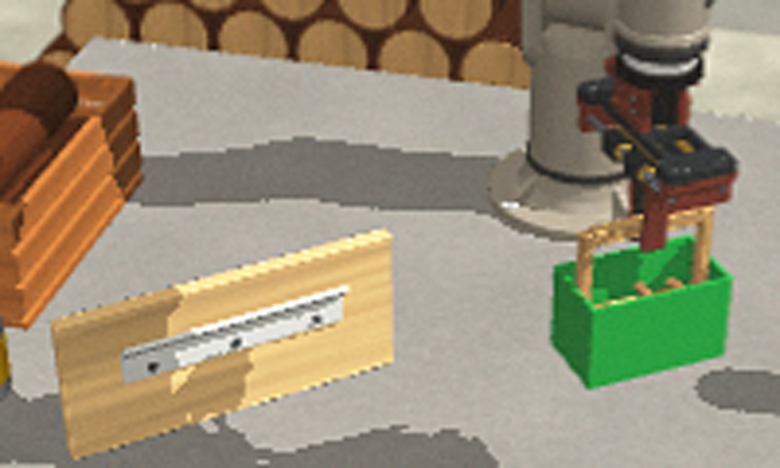

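The crop shows the tote upright and gripped mid-bar. The front face corners of the board are at about (300.5,161), (213.6,184), (300.5,193) and (219,217). I'll refine the board's pose from these.

```bash
python3 - <<'E'
from h import *
from m import s,t
im=cv2.cvtColor(cv2.imread("pics/top0.png"),cv2.COLOR_BGR2HSV)
m=cv2.inRange(im,(10,50,120),(28,200,255));r=np.zeros_like(m);r[165:260,350:440]=1
n,l,st,_=cv2.connectedComponentsWithStats(m*r);k=1+np.argmax(st[1:,4]);ys,xs=np.nonzero(l==k)
b=cv2.boxPoints(cv2.minAreaRect(np.c_[xs,ys].astype(np.float32)))
P=np.array([plane(t,*q,.16)[:2] for q in b]);print(b.round(1).tolist(),P.round(4).tolist())
print("sides",[np.linalg.norm(P[i]-P[i-3]).round(4) for i in range(4)], "ctr",P.mean(0).round(4))
i=np.argmax([np.linalg.norm(P[i]-P[i-3]) for i in range(4)]);d=P[i]-P[i-3];print("ang",np.degrees(np.arctan2(d[1],d[0])))
# scene: corners
for nm,a,c,z in(("top",(300.5,161.2),(213.6,184),.16),("bot",(300.5,193),(219.2,217.4),0)):
    A=plane(s,*a,z);B=plane(s,*c,z);d=A-B
    print(nm,A.round(4),B.round(4),"len",np.linalg.norm(d).round(4),"ang",np.degrees(np.arctan2(d[1],d[0])).round(2),"mid",((A+B)/2).round(4))
E
```

```text
[[355.1000061035156, 250.3000030517578], [429.70001220703125, 168.89999389648438], [434.70001220703125, 173.5], [360.0, 254.89999389648438]] [[0.3972, -0.1081], [0.6544, -0.3859], [0.6373, -0.4007], [0.3816, -0.1229]]
sides [np.float64(0.3785), np.float64(0.0226), np.float64(0.3776), np.float64(0.0216)] ctr [ 0.5176 -0.2544]
ang 132.79295309812548
top [ 0.4168 -0.1188  0.16  ] [ 0.6543 -0.3869  0.16  ] len 0.3582 ang 131.53 mid [ 0.5356 -0.2529  0.16  ]
bot [ 0.4108 -0.1224  0.    ] [ 0.6506 -0.3846  0.    ] len 0.3554 ang 132.45 mid [ 0.5307 -0.2535  0.    ]
```

```bash
cat > bd.py <<'E'
from plan import *
O=np.array([.532,-.2525,0]);A=222.2
n=np.array([np.cos(np.radians(A)),np.sin(np.radians(A)),0]);yb=np.array([-n[1],n[0],0])
REL=np.array([-.064,0,.0784])   # bar - tip in tote frame
def bar(bx,by,bz,th):
    a=np.radians(th);x=REL[0]*np.cos(a)+REL[2]*np.sin(a);z=-REL[0]*np.sin(a)+REL[2]*np.cos(a)
    return O+n*(bx+x)+yb*by+np.array([0,0,bz+z])
def tip():
    s=ctrl.get_state();r=rot(s["orientation"]);g=s["eef_pos"]-r.apply([0,0,ctrl.grip_point_offset])
    p=g+r.apply([0,-.064,.0784])-O   # tote x=-tool y, z=-tool z
    z=r.apply([0,0,-1]);F=s["wrist_force"]
    print("tip board mm",(1e3*np.array([p@n,p@yb,p[2]])).round(1),"tilt",np.degrees(np.arctan2(z@n,z[2])).round(2),"roll",np.degrees(z@yb).round(2),"F board",np.array([F@n,F@yb,F[2]]).round(2),"M",s["ft_torque"].round(2))
def go(bx,by,bz,th): tip();plan(bar(bx/1e3,by/1e3,bz/1e3,th),A-180,th,True)
if __name__=="__main__": go(*map(float,sys.argv[1:]))
E
python3 - <<'E'
from bd import *
s=optics.camera("scene")
for x,z in((-.020,.02),):
  for u,v in((289.2,173.6),(231.5,190.3)):
    o,d=ray(s,u,v);k=((O+n*x-o)@n)/(d@n);p=o+d*k-O;print("rail top pt: y",(p@yb).round(4),"z",p[2].round(4),"F~",(p[2]-z).round(4))
go(-60,0,170,0)
E
```

```text
rail top pt: y -0.1185 z 0.1275 F~ 0.1075
rail top pt: y 0.1222 z 0.1245 F~ 0.1045
tip board mm [-240.8 -284.6  235.3] tilt -0.06 roll 0.04 F board [-0.14 -0.95 -2.75] M [ 0.06 -0.13 -0.04]
t 5.25 pos [0.5704 0.1587 0.2949] shift cm [-29.38 -15.52   6.52] rv [-0.0011 -0.0006 -0.0884] F [-0.54  0.8  -2.75] q [ 0.17  0.36 -0.71  1.63  0.25  1.24  0.06] gap 0.0136
```

```bash
python3 bd.py -80 0 190 20
```

```text
tip board mm [-240.8 -284.6  235.3] tilt -0.06 roll 0.04 F board [-0.14 -0.95 -2.75] M [ 0.06 -0.13 -0.04]
t 5.25 pos [0.5704 0.1587 0.2949] shift cm [-29.41 -15.96   2.69] rv [-0.3499  0.0148 -0.0877] F [-0.54  0.8  -2.75] q [ 0.17  0.36 -0.71  1.63  0.25  1.24  0.06] gap 0.0136
```

Request:
servo_tool(series=[[[-1, -0.5, 0, 0, 0, 0], [-3.5, -2, 0, 0, 0, -0.01], [-7, -4, 0.4, -0.03, 0, -0.02], [-11, -6, 0.8, -0.08, 0, -0.03], [-15, -8, 1.2, -0.13, 0.005, -0.045], [-19, -10, 1.6, -0.19, 0.01, -0.06], [-23, -12, 2, -0.25, 0.01, -0.07], [-26, -14, 2.4, -0.3, 0.015, -0.08]]])

```text
t: 6.05
eef_pos: [0.6157, -0.1377, 0.2715]
orientation: [0.061, 0.405, 0.902, 0.137]
wrist_force: [0.7, -0.8, -3.1]
finger_gap: 0.014
```

```bash
python3 bd.py -80 0 190 20
```

```text
tip board mm [-95.7 -29.3 195.5] tilt 17.27 roll -0.14 F board [ 0.04  1.05 -3.08] M [-0.39  0.29  0.  ]
t 6.05 pos [ 0.6157 -0.1377  0.2715] shift cm [-2.9  -1.93 -0.23] rv [-0.0476  0.0027 -0.0099] F [ 0.68 -0.81 -3.08] q [ 0.8   0.37 -0.7   1.72  0.    0.94  0.88] gap 0.014
```

Request:
servo_tool(series=[[[-1.5, -1, -0.1, -0.02, 0, 0], [-2.6, -1.7, -0.2, -0.04, 0, -0.01], [-2.9, -1.9, -0.2, -0.048, 0, -0.01], [-2.9, -1.9, -0.2, -0.048, 0, -0.01], [-2.9, -1.9, -0.2, -0.048, 0, -0.01]]])

```text
t: 6.55
eef_pos: [0.6212, -0.1659, 0.2681]
orientation: [0.07, 0.397, 0.901, 0.158]
wrist_force: [-0.6, 0.2, -2.5]
finger_gap: 0.0137
```

```bash
python3 bd.py -25 0 143 20
```

```text
tip board mm [-84.4  -4.1 190.1] tilt 19.95 roll 0.05 F board [ 0.35 -0.54 -2.48] M [-0.36  0.3  -0.01]
t 6.55 pos [ 0.6212 -0.1659  0.2681] shift cm [-0.4 -7.2  2.4] rv [-0.0009 -0.0009  0.0032] F [-0.63  0.17 -2.48] q [ 0.86  0.4  -0.71  1.7  -0.03  0.93  0.98] gap 0.0137
```

Request:
servo_tool(series=[[[-0.1, -1.2, 0.4, 0, 0, 0], [-0.2, -3, 1, 0, 0, 0], [-0.3, -5, 1.7, 0, 0, 0], [-0.4, -6.5, 2.2, 0, 0, 0], [-0.4, -7.2, 2.4, 0, 0, 0], [-0.4, -7.2, 2.4, 0, 0, 0], [-0.4, -7.2, 2.4, 0, 0, 0], [-0.4, -7.2, 2.4, 0, 0, 0]]])

```text
t: 7.35
eef_pos: [0.5809, -0.2094, 0.2216]
orientation: [0.071, 0.397, 0.901, 0.159]
wrist_force: [-0.1, -0.5, -2.5]
finger_gap: 0.0138
```

```bash
python3 - <<'E'
from bd import *
go(-15,0,143,20);go(-5,0,143,20)
s=optics.camera("scene");save(s,"s3")
p=bar(-.025,0,.143,20);u,v=map(int,proj(s,p-[0,0,.06]));print(u,v)
cv2.imwrite("pics/crop4.png",cv2.resize(s["pixels"][v-60:v+60,u-80:u+80,::-1],None,fx=4.5,fy=4.5,interpolation=cv2.INTER_CUBIC))
E
```

```text
tip board mm [-25.5   1.1 143.6] tilt 20.01 roll -0.02 F board [ 0.42  0.24 -2.46] M [-0.36  0.32  0.05]
t 7.35 pos [ 0.5809 -0.2094  0.2216] shift cm [ 0.09 -1.   -0.3 ] rv [0.0002 0.0004 0.0035] F [-0.15 -0.46 -2.46] q [ 0.97  0.42 -0.71  1.79 -0.05  0.85  1.1 ] gap 0.0138
tip board mm [-25.5   1.1 143.6] tilt 20.01 roll -0.02 F board [ 0.42  0.24 -2.46] M [-0.36  0.32  0.05]
t 7.35 pos [ 0.5809 -0.2094  0.2216] shift cm [ 0.09 -1.94 -0.64] rv [0.0002 0.0004 0.0035] F [-0.15 -0.46 -2.46] q [ 0.97  0.42 -0.71  1.79 -0.05  0.85  1.1 ] gap 0.0138
264 175
```

View pics/crop4.png

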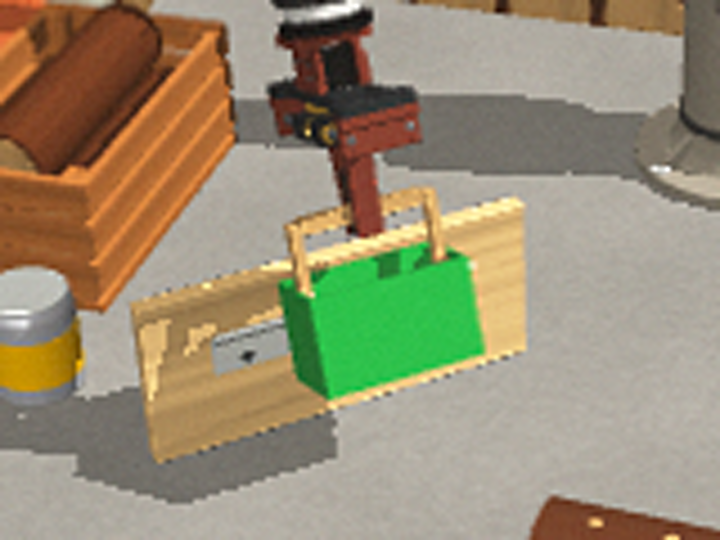

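The tote is tipped towards the board in front of the rail and centred in y (body at crop (385,320)). Now I'll feel for the board face.

Request:
servo_tool(series=[[[0, -0.3, -0.1, 0, 0, 0], [0, -0.6, -0.2, 0, 0, 0], [0, -0.9, -0.32, 0, 0, 0], [0, -1.2, -0.43, 0, 0, 0], [0, -1.4, -0.5, 0, 0, 0], [0, -1.6, -0.57, 0, 0, 0], [0, -1.6, -0.57, 0, 0, 0], [0, -1.6, -0.57, 0, 0, 0]]])

```text
t: 8.2
eef_pos: [0.5674, -0.2216, 0.2207]
orientation: [0.07, 0.398, 0.901, 0.158]
wrist_force: [-0.1, 0.2, -2.5]
finger_gap: 0.0138
```

Request:
servo_tool(series=[[[0, -0.05, -0.02, 0, 0, 0], [0, -0.1, -0.04, 0, 0, 0], [0, -0.15, -0.06, 0, 0, 0], [0, -0.2, -0.07, 0, 0, 0], [0, -0.25, -0.09, 0, 0, 0], [0, -0.3, -0.11, 0, 0, 0], [0, -0.3, -0.11, 0, 0, 0]]])

```text
t: 8.9
eef_pos: [0.565, -0.2238, 0.2207]
orientation: [0.07, 0.398, 0.901, 0.158]
wrist_force: [0.3, 0.4, -2.3]
finger_gap: 0.0136
```

```bash
python3 bd.py 0 0 143 20
```

```text
tip board mm [ -3.9   1.  142.7] tilt 19.96 roll 0.01 F board [-0.55 -0.09 -2.3 ] M [-0.42  0.38  0.01]
t 8.9 pos [ 0.565  -0.2238  0.2207] shift cm [ 0.09 -0.37 -0.17] rv [-0.0008 -0.0002  0.0018] F [ 0.35  0.44 -2.3 ] q [ 1.01  0.41 -0.71  1.8  -0.06  0.86  1.14] gap 0.0136
```

Request:
servo_tool(series=[[[0, -0.04, -0.01, 0, 0, 0], [0, -0.08, -0.03, 0, 0, 0], [0, -0.12, -0.04, 0, 0, 0], [0, -0.16, -0.06, 0, 0, 0], [0, -0.2, -0.07, 0, 0, 0], [0, -0.24, -0.09, 0, 0, 0], [0, -0.24, -0.09, 0, 0, 0]]])

```text
t: 9.6
eef_pos: [0.5631, -0.2255, 0.2207]
orientation: [0.07, 0.398, 0.901, 0.158]
wrist_force: [0.5, -0.7, -2.6]
finger_gap: 0.0137
```

```bash
python3 bd.py 0 0 143 20
```

```text
tip board mm [ -1.4   1.  142.7] tilt 19.95 roll 0.01 F board [ 0.11  0.87 -2.56] M [-0.34  0.29  0.01]
t 9.6 pos [ 0.5631 -0.2255  0.2207] shift cm [ 0.09 -0.13 -0.08] rv [-0.0008 -0.0003  0.0019] F [ 0.5  -0.72 -2.56] q [ 1.01  0.41 -0.71  1.81 -0.06  0.86  1.14] gap 0.0137
```

Request:
servo_tool(series=[[[0, -0.04, -0.01, 0, 0, 0], [0, -0.08, -0.03, 0, 0, 0], [0, -0.12, -0.04, 0, 0, 0], [0, -0.16, -0.06, 0, 0, 0], [0, -0.2, -0.07, 0, 0, 0], [0, -0.2, -0.07, 0, 0, 0]]])

```text
t: 10.2
eef_pos: [0.5615, -0.227, 0.2207]
orientation: [0.07, 0.398, 0.901, 0.158]
wrist_force: [-0.8, -0.6, -3.3]
finger_gap: 0.0139
```

```bash
python3 bd.py 0 0 143 20
```

```text
tip board mm [  0.8   1.  142.7] tilt 19.95 roll 0.02 F board [ 1.02 -0.05 -3.28] M [-0.38  0.3  -0.01]
t 10.2 pos [ 0.5615 -0.227   0.2207] shift cm [ 0.09  0.08 -0.01] rv [-0.0008 -0.0003  0.0018] F [-0.79 -0.65 -3.28] q [ 1.02  0.41 -0.71  1.81 -0.06  0.86  1.14] gap 0.0139
```

Request:
servo_tool(series=[[[0, -0.04, -0.01, 0, 0, 0], [0, -0.08, -0.03, 0, 0, 0], [0, -0.12, -0.04, 0, 0, 0], [0, -0.16, -0.06, 0, 0, 0], [0, -0.2, -0.07, 0, 0, 0], [0, -0.2, -0.07, 0, 0, 0]]])

```text
t: 10.8
eef_pos: [0.5601, -0.2282, 0.2207]
orientation: [0.07, 0.398, 0.901, 0.158]
wrist_force: [0.2, 0.3, -3.1]
finger_gap: 0.0138
```

```bash
python3 bd.py 0 0 143 20
```

```text
tip board mm [  2.6   0.9 142.7] tilt 19.97 roll 0.02 F board [-0.37 -0.1  -3.08] M [-0.33  0.23 -0.01]
t 10.8 pos [ 0.5601 -0.2282  0.2207] shift cm [0.08 0.25 0.06] rv [-0.0006 -0.0003  0.002 ] F [ 0.21  0.33 -3.08] q [ 1.02  0.41 -0.71  1.81 -0.07  0.86  1.15] gap 0.0138
```

Request:
servo_tool(series=[[[0, -0.04, -0.01, 0, 0, 0], [0, -0.08, -0.03, 0, 0, 0], [0, -0.12, -0.04, 0, 0, 0], [0, -0.16, -0.06, 0, 0, 0], [0, -0.16, -0.06, 0, 0, 0]]])

```text
t: 11.3
eef_pos: [0.5592, -0.2289, 0.221]
orientation: [0.07, 0.398, 0.901, 0.159]
wrist_force: [3.1, 2.7, -2.8]
finger_gap: 0.0139
```

```bash
python3 bd.py 0 0 143 20
```

```text
tip board mm [  3.7   0.9 143. ] tilt 20.01 roll 0.02 F board [-4.1   0.06 -2.79] M [ 0.34 -0.4   0.17]
t 11.3 pos [ 0.5592 -0.2289  0.221 ] shift cm [0.08 0.35 0.12] rv [ 0.0002 -0.0003  0.0025] F [ 3.08  2.71 -2.79] q [ 1.02  0.41 -0.71  1.81 -0.07  0.86  1.15] gap 0.0139
```

Contact with the board is at an estimated x of +3.2 mm, so I'll correct the origin, back off 6 mm and lower.

```bash
sed -i 's/^REL=/O=O+n*.0032\nREL=/' bd.py; python3 bd.py -6 0 143 20;python3 bd.py -6 0 127 20
```

```text
tip board mm [  0.5   0.9 143. ] tilt 20.01 roll 0.02 F board [-4.1   0.06 -2.79] M [ 0.34 -0.4   0.17]
t 11.3 pos [ 0.5592 -0.2289  0.221 ] shift cm [0.08 0.61 0.22] rv [ 0.0002 -0.0003  0.0025] F [ 3.08  2.71 -2.79] q [ 1.02  0.41 -0.71  1.81 -0.07  0.86  1.15] gap 0.0139
tip board mm [  0.5   0.9 143. ] tilt 20.01 roll 0.02 F board [-4.1   0.06 -2.79] M [ 0.34 -0.4   0.17]
t 11.3 pos [ 0.5592 -0.2289  0.221 ] shift cm [0.08 0.07 1.72] rv [ 0.0002 -0.0003  0.0025] F [ 3.08  2.71 -2.79] q [ 1.02  0.41 -0.71  1.81 -0.07  0.86  1.15] gap 0.0139
```

Request:
servo_tool(series=[[[0, 0.3, 0.1, 0, 0, 0], [0, 0.6, 0.2, 0, 0, 0], [0, 0.62, 0.22, 0, 0, 0], [0, 0.48, 0.6, 0, 0, 0], [0, 0.34, 0.98, 0, 0, 0], [0, 0.2, 1.35, 0, 0, 0], [0, 0.11, 1.63, 0, 0, 0], [0, 0.11, 1.63, 0, 0, 0]]])

```text
t: 12.1
eef_pos: [0.5632, -0.2249, 0.205]
orientation: [0.07, 0.398, 0.901, 0.158]
wrist_force: [-1.1, 0.1, -2.4]
finger_gap: 0.0138
```

```bash
python3 bd.py -6 0 121 20
```

```text
tip board mm [ -5.1   0.6 127.1] tilt 19.94 roll 0.08 F board [ 0.69 -0.82 -2.42] M [-0.38  0.31 -0.01]
t 12.1 pos [ 0.5632 -0.2249  0.205 ] shift cm [ 0.05 -0.13  0.6 ] rv [-0.0011 -0.0013  0.0016] F [-1.06  0.14 -2.42] q [ 1.    0.43 -0.7   1.82 -0.05  0.83  1.14] gap 0.0138
```

Request:
servo_tool(series=[[[0, -0.01, 0.05, 0, 0, 0], [0, -0.03, 0.09, 0, 0, 0], [0, -0.05, 0.14, 0, 0, 0], [0, -0.06, 0.19, 0, 0, 0], [0, -0.08, 0.23, 0, 0, 0], [0, -0.1, 0.28, 0, 0, 0], [0, -0.1, 0.28, 0, 0, 0]]])

```text
t: 12.8
eef_pos: [0.5636, -0.225, 0.2027]
orientation: [0.07, 0.398, 0.901, 0.158]
wrist_force: [0.2, -1.7, -2.6]
finger_gap: 0.0133
```

```bash
python3 bd.py -6 0 121 20
```

```text
tip board mm [ -5.3   0.9 124.7] tilt 19.95 roll 0.02 F board [ 0.99  1.35 -2.64] M [-0.36  0.29  0.02]
t 12.8 pos [ 0.5636 -0.225   0.2027] shift cm [ 0.08 -0.07  0.37] rv [-0.0008 -0.0004  0.0019] F [ 0.18 -1.67 -2.64] q [ 1.    0.43 -0.7   1.82 -0.05  0.82  1.14] gap 0.0133
```

Request:
servo_tool(series=[[[0, -0.01, 0.05, 0, 0, 0], [0, -0.03, 0.09, 0, 0, 0], [0, -0.05, 0.14, 0, 0, 0], [0, -0.06, 0.19, 0, 0, 0], [0, -0.08, 0.23, 0, 0, 0], [0, -0.1, 0.28, 0, 0, 0], [0, -0.1, 0.28, 0, 0, 0]]])

```text
t: 13.5
eef_pos: [0.5636, -0.2249, 0.1997]
orientation: [0.07, 0.398, 0.901, 0.158]
wrist_force: [-0.5, 0.8, -3.0]
finger_gap: 0.0138
```

```bash
python3 bd.py -6 0 121 20
```

```text
tip board mm [ -5.3   0.9 121.7] tilt 19.95 roll 0.03 F board [-0.12 -0.94 -3.04] M [-0.35  0.37  0.01]
t 13.5 pos [ 0.5636 -0.2249  0.1997] shift cm [0.08 0.03 0.09] rv [-0.0008 -0.0005  0.0019] F [-0.54  0.78 -3.04] q [ 1.    0.43 -0.7   1.83 -0.05  0.82  1.14] gap 0.0138
```

Request:
servo_tool(series=[[[0, -0.01, 0.05, 0, 0, 0], [0, -0.03, 0.09, 0, 0, 0], [0, -0.05, 0.14, 0, 0, 0], [0, -0.06, 0.19, 0, 0, 0], [0, -0.06, 0.19, 0, 0, 0], [0, -0.06, 0.19, 0, 0, 0]]])

```text
t: 14.1
eef_pos: [0.5638, -0.2252, 0.198]
orientation: [0.07, 0.398, 0.901, 0.158]
wrist_force: [-1.0, -0.5, 1.2]
finger_gap: 0.0137
```

```bash
python3 bd.py -6 0 119 20
```

```text
tip board mm [ -5.3   1.2 120. ] tilt 19.95 roll -0.01 F board [ 1.04 -0.32  1.18] M [-0.49  0.6   0.01]
t 14.1 pos [ 0.5638 -0.2252  0.198 ] shift cm [0.11 0.02 0.11] rv [-0.0009  0.0002  0.0019] F [-0.98 -0.46  1.18] q [ 1.    0.44 -0.7   1.83 -0.05  0.81  1.14] gap 0.0137
```

Touch found: the tip is at z≈120.0 and x≈-5.3 with about 4 N, so the foot is at about 104.6, which agrees with the vision estimate of 104–107. Planning the swing about the tip.

```bash
cat > sw.py <<'E'
from bd import *
def rows(b0,b1,N=8,n_int=7):
    tip();s=ctrl.get_state();R0=rot(s["orientation"])
    for i in range(1,N+1):
        f=min(i/n_int,1);bx,by,bz,th=np.array(b0)+(np.array(b1)-b0)*f
        Rt=target(A-180,th);p=bar(bx/1e3,by/1e3,bz/1e3,th)+Rt.apply([0,0,ctrl.grip_point_offset])
        print((R0.inv().apply(p-s["eef_pos"])*100).round(2).tolist(),(R0.inv()*Rt).as_rotvec().round(3).tolist())
v=list(map(float,sys.argv[1:]));rows(v[:4],v[4:])
E
python3 sw.py -5.3 1.2 120 20 -4 1.2 118.9 10
```

```text
tip board mm [ -5.3   1.2 120. ] tilt 19.95 roll -0.01 F board [ 1.04 -0.32  1.18] M [-0.49  0.6   0.01]
[-0.01, 0.12, 0.17] [0.024, 0.0, 0.002]
[-0.01, 0.24, 0.34] [0.049, 0.0, 0.002]
[-0.01, 0.35, 0.52] [0.074, 0.0, 0.002]
[-0.01, 0.46, 0.7] [0.099, 0.0, 0.002]
[-0.01, 0.57, 0.88] [0.124, 0.0, 0.002]
[-0.01, 0.68, 1.07] [0.149, 0.0, 0.002]
[-0.01, 0.77, 1.26] [0.174, 0.0, 0.002]
[-0.01, 0.77, 1.26] [0.174, 0.0, 0.002]
```

Request:
servo_tool(series=[[[0, 0.12, 0.17, 0.024, 0, 0], [0, 0.24, 0.34, 0.049, 0, 0], [0, 0.35, 0.52, 0.074, 0, 0], [0, 0.46, 0.7, 0.099, 0, 0], [0, 0.57, 0.88, 0.124, 0, 0], [0, 0.68, 1.07, 0.149, 0, 0], [0, 0.77, 1.26, 0.174, 0, 0], [0, 0.77, 1.26, 0.174, 0, 0]]])

```text
t: 14.9
eef_pos: [0.5726, -0.2164, 0.1885]
orientation: [0.035, 0.402, 0.912, 0.079]
wrist_force: [-1.7, -1.9, 1.5]
finger_gap: 0.0137
```

```bash
python3 sw.py -4 1.2 118.9 10 -2.5 1.2 117.6 1
```

```text
tip board mm [ -4.8   0.8 118.7] tilt 9.91 roll 0.01 F board [2.48 0.25 1.55] M [-0.76  0.73  0.17]
[-0.07, 0.03, 0.11] [0.021, -0.0, 0.004]
[-0.07, 0.13, 0.28] [0.043, -0.0, 0.004]
[-0.07, 0.23, 0.44] [0.066, -0.0, 0.004]
[-0.07, 0.33, 0.61] [0.088, -0.0, 0.004]
[-0.07, 0.42, 0.78] [0.111, 0.0, 0.004]
[-0.07, 0.52, 0.95] [0.133, 0.0, 0.004]
[-0.07, 0.6, 1.13] [0.156, 0.0, 0.004]
[-0.07, 0.6, 1.13] [0.156, 0.0, 0.004]
```

Request:
servo_tool(series=[[[0, 0.05, 0.11, 0.021, 0, 0], [0, 0.15, 0.27, 0.043, 0, 0], [0, 0.24, 0.43, 0.066, 0, 0], [0, 0.34, 0.6, 0.088, 0, 0], [0, 0.43, 0.77, 0.111, 0, 0], [0, 0.52, 0.94, 0.133, 0, 0], [0, 0.6, 1.12, 0.156, 0, 0], [0, 0.6, 1.12, 0.156, 0, 0]]])

```text
t: 15.7
eef_pos: [0.5783, -0.211, 0.1782]
orientation: [0.003, 0.403, 0.915, 0.008]
wrist_force: [-0.9, -1.2, 0.4]
finger_gap: 0.0136
```

```bash
python3 sw.py -2.5 1 117.5 1 -1 1 116 0
```

```text
tip board mm [ -2.4   0.6 117.5] tilt 0.97 roll 0.01 F board [1.46 0.25 0.37] M [-0.51  0.42  0.07]
[-0.06, 0.0, 0.03] [0.002, -0.0, 0.004]
[-0.06, -0.0, 0.07] [0.004, -0.0, 0.004]
[-0.06, -0.01, 0.1] [0.007, -0.0, 0.004]
[-0.06, -0.02, 0.14] [0.009, -0.0, 0.004]
[-0.06, -0.02, 0.18] [0.012, -0.0, 0.004]
[-0.06, -0.03, 0.22] [0.014, -0.0, 0.004]
[-0.06, -0.04, 0.25] [0.017, -0.0, 0.004]
[-0.06, -0.04, 0.25] [0.017, -0.0, 0.004]
```

Request:
servo_tool(series=[[[0, 0, 0.04, 0.003, 0, 0], [0, 0, 0.08, 0.006, 0, 0], [0, -0.01, 0.12, 0.009, 0, 0], [0, -0.02, 0.16, 0.012, 0, 0], [0, -0.03, 0.2, 0.014, 0, 0], [0, -0.04, 0.25, 0.017, 0, 0], [0, -0.04, 0.25, 0.017, 0, 0]]])

```text
t: 16.4
eef_pos: [0.578, -0.212, 0.1764]
orientation: [0.001, 0.404, 0.915, 0.0]
wrist_force: [-1.2, -0.7, 1.6]
finger_gap: 0.0143
```

```bash
python3 sw.py -1 0.7 116 0 0 .7 115 0
```

```text
tip board mm [ -0.6   1.  116.6] tilt 0.08 roll -0.04 F board [ 1.4 -0.3  1.6] M [0.01 0.4  0.16]
[0.02, 0.04, 0.09] [0.001, 0.001, 0.002]
[0.02, 0.02, 0.1] [0.001, 0.001, 0.002]
[0.02, 0.01, 0.11] [0.001, 0.001, 0.002]
[0.02, -0.0, 0.13] [0.001, 0.001, 0.002]
[0.02, -0.02, 0.14] [0.001, 0.001, 0.002]
[0.02, -0.03, 0.16] [0.001, 0.001, 0.002]
[0.02, -0.05, 0.17] [0.001, 0.001, 0.002]
[0.02, -0.05, 0.17] [0.001, 0.001, 0.002]
```

Request:
servo_tool(series=[[[0, -0.01, 0.03, 0, 0, 0], [0, -0.03, 0.06, 0, 0, 0], [0, -0.04, 0.09, 0, 0, 0], [0, -0.05, 0.12, 0, 0, 0], [0, -0.05, 0.12, 0, 0, 0]]])

```text
t: 16.9
eef_pos: [0.578, -0.212, 0.1763]
orientation: [0.001, 0.404, 0.915, 0.001]
wrist_force: [-2.6, 0.8, 9.7]
finger_gap: 0.014
```

```bash
python3 bd.py 0 0.7 115 0
```

```text
tip board mm [ -0.6   1.1 116.5] tilt 0.13 roll -0.08 F board [ 1.42 -2.33  9.69] M [0.31 0.86 0.09]
t 16.9 pos [ 0.578  -0.212   0.1763] shift cm [ 0.02 -0.05  0.16] rv [0.0023 0.0014 0.0023] F [-2.61  0.77  9.69] q [ 0.64  0.48 -0.53  1.72  0.27  1.01  0.76] gap 0.014
```

Request:
servo_tool(series=[[[0, 0, -0.06, 0, 0, 0], [0, 0, -0.06, 0, 0, 0], [0, -0.03, -0.06, 0, 0, 0], [0, -0.06, -0.06, 0, 0, 0], [0, -0.06, -0.06, 0, 0, 0]]])

```text
t: 17.4
eef_pos: [0.5779, -0.2121, 0.1764]
orientation: [0.001, 0.404, 0.915, 0.001]
wrist_force: [-0.8, 2.1, 6.3]
finger_gap: 0.0134
```

```bash
python3 bd.py 0 0.7 115 0
```

```text
tip board mm [ -0.5   1.2 116.5] tilt 0.18 roll -0.08 F board [-0.82 -2.12  6.29] M [0.42 0.3  0.07]
t 17.4 pos [ 0.5779 -0.2121  0.1764] shift cm [ 0.02 -0.04  0.17] rv [0.0031 0.0014 0.0025] F [-0.82  2.12  6.29] q [ 0.64  0.48 -0.53  1.72  0.27  1.01  0.76] gap 0.0134
```

Request:
servo_tool(series=[[[0, -0.01, 0.02, 0, 0, 0], [0, -0.02, 0.04, 0, 0, 0], [0, -0.02, 0.06, 0, 0, 0], [0, -0.02, 0.08, 0, 0, 0], [0, -0.02, 0.08, 0, 0, 0], [0, -0.02, 0.08, 0, 0, 0]]])

```text
t: 18.0
eef_pos: [0.578, -0.212, 0.1763]
orientation: [0.001, 0.404, 0.915, 0.001]
wrist_force: [-2.2, 2.3, 10.5]
finger_gap: 0.0137
```

```bash
python3 - <<'E'
from bd import *
go(0,.7,115,0)
s=optics.camera("scene");t=optics.camera("top");save(s,"s5");save(t,"t5")
I=[cv2.resize(s["pixels"][130:230,205:315,::-1],(440,400),interpolation=cv2.INTER_CUBIC),cv2.resize(t["pixels"][160:250,340:430,::-1],(360,400),interpolation=cv2.INTER_CUBIC)]
cv2.imwrite("pics/crop5.png",np.hstack(I))
E
```

```text
tip board mm [ -0.7   1.2 116.4] tilt 0.19 roll -0.1 F board [ 0.11 -3.17 10.49] M [0.54 0.68 0.1 ]
t 18.0 pos [ 0.578  -0.212   0.1763] shift cm [ 0.02 -0.05  0.16] rv [0.0033 0.0018 0.0028] F [-2.22  2.27 10.49] q [ 0.64  0.48 -0.53  1.72  0.27  1.01  0.76] gap 0.0137
```

View pics/crop5.png

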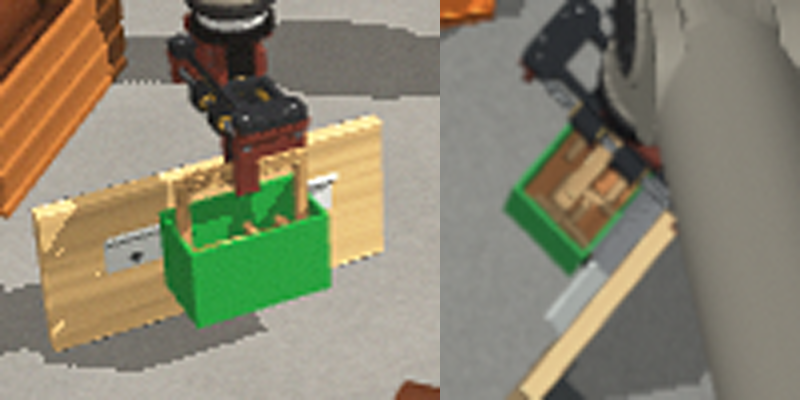

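The tote is hooked over the rail and upright. The moment about the board normal shows the -y end of the strip carrying more, so I'll trim the roll slightly.

Request:
servo_tool(series=[[[0, 0, -0.03, 0, 0.002, 0], [0, 0, -0.03, 0, 0.004, 0], [0, 0, -0.03, 0, 0.006, 0], [0, 0, -0.03, 0, 0.006, 0]]])

```text
t: 18.5
eef_pos: [0.5779, -0.212, 0.1763]
orientation: [-0.001, 0.404, 0.915, 0.002]
wrist_force: [-2.6, 2.2, 9.7]
finger_gap: 0.0134
```

```bash
sed -i 's/"M",s\["ft_torque"\].round(2)/"M n,yb,z",[round(float(s["ft_torque"]@v),2) for v in (n,yb,np.array([0,0,1]))]/' bd.py; python3 bd.py 0 0.7 115 0
```

```text
tip board mm [ -0.6   0.7 116.4] tilt 0.19 roll 0.26 F board [ 0.39 -3.38  9.67] M n,yb,z [-0.65, -0.1, 0.12]
t 18.5 pos [ 0.5779 -0.212   0.1763] shift cm [ 0.01 -0.04  0.16] rv [ 0.0033 -0.0045  0.0028] F [-2.56  2.24  9.67] q [ 0.65  0.48 -0.53  1.72  0.27  1.02  0.76] gap 0.0134
```

Request:
servo_tool(series=[[[0.03, 0, -0.03, 0, -0.002, 0], [0.05, 0, -0.03, 0, -0.003, 0], [0.06, 0, -0.03, 0, -0.003, 0], [0.06, 0, -0.03, 0, -0.003, 0]]])

```text
t: 18.9
eef_pos: [0.5778, -0.2121, 0.1763]
orientation: [0.0, 0.404, 0.915, 0.002]
wrist_force: [0.4, 1.1, 6.5]
finger_gap: 0.0138
```

```bash
python3 bd.py 0 0.7 115 0
```

```text
tip board mm [ -0.5   0.9 116.4] tilt 0.2 roll 0.04 F board [-1.06 -0.57  6.51] M n,yb,z [-0.17, 0.08, 0.07]
t 18.9 pos [ 0.5778 -0.2121  0.1763] shift cm [ 0.01 -0.03  0.16] rv [ 0.0035 -0.0006  0.0026] F [0.4  1.13 6.51] q [ 0.65  0.48 -0.53  1.72  0.27  1.01  0.76] gap 0.0138
```

Request:
servo_tool(series=[[[0.01, 0, 0.02, 0, 0, 0], [0.02, 0, 0.05, 0, 0, 0], [0.02, 0, 0.08, 0, 0, 0], [0.02, 0, 0.1, 0, 0, 0], [0.02, 0, 0.1, 0, 0, 0], [0.02, 0, 0.1, 0, 0, 0]]])

```text
t: 19.5
eef_pos: [0.5778, -0.2121, 0.1762]
orientation: [0.001, 0.404, 0.915, 0.002]
wrist_force: [-0.8, 1.0, 11.2]
finger_gap: 0.0137
```

```bash
python3 bd.py 0 0.7 115 0
```

```text
tip board mm [ -0.5   1.  116.3] tilt 0.2 roll -0.0 F board [-0.1  -1.26 11.22] M n,yb,z [-0.56, -0.2, 0.13]
t 19.5 pos [ 0.5778 -0.2121  0.1762] shift cm [ 0.01 -0.03  0.15] rv [0.0035 0.0001 0.0023] F [-0.77  1.   11.22] q [ 0.64  0.48 -0.53  1.72  0.27  1.01  0.76] gap 0.0137
```

Request:
servo_tool(series=[[[0, -0.03, 0, 0, 0, 0], [0, -0.06, 0, 0, 0, 0], [0, -0.09, 0, 0, 0, 0], [0, -0.09, 0.01, 0, 0, 0], [0, -0.09, 0.01, 0, 0, 0]]])

```text
t: 20.0
eef_pos: [0.5777, -0.2121, 0.1763]
orientation: [0.001, 0.404, 0.915, 0.002]
wrist_force: [-0.7, 2.1, 11.3]
finger_gap: 0.0137
```

```bash
python3 bd.py 0 0.7 115 0
```

```text
tip board mm [ -0.5   1.  116.3] tilt 0.27 roll -0.02 F board [-0.89 -1.97 11.29] M n,yb,z [-0.51, 0.14, 0.11]
t 20.0 pos [ 0.5777 -0.2121  0.1763] shift cm [ 0.01 -0.03  0.16] rv [0.0047 0.0004 0.003 ] F [-0.66  2.05 11.29] q [ 0.65  0.48 -0.53  1.72  0.27  1.01  0.76] gap 0.0137
```

Request:
servo_tool(series=[[[0.01, 0.02, 0.01, 0, 0, 0], [0.02, 0.04, 0.02, 0, 0, 0], [0.02, 0.04, 0.02, 0, 0, 0], [0.02, 0.04, 0.02, 0, 0, 0], [0.02, 0.04, 0.02, 0, 0, 0], [0.02, 0.04, 0.02, 0, 0, 0]]])

```text
t: 20.6
eef_pos: [0.5778, -0.2121, 0.1762]
orientation: [0.001, 0.404, 0.915, 0.002]
wrist_force: [-1.6, 1.6, 12.2]
finger_gap: 0.0136
```

```bash
python3 bd.py 0 0.7 115 0
```

```text
tip board mm [ -0.5   1.  116.3] tilt 0.24 roll -0.04 F board [ 0.14 -2.23 12.17] M n,yb,z [-0.53, -0.1, 0.09]
t 20.6 pos [ 0.5778 -0.2121  0.1762] shift cm [ 0.01 -0.03  0.15] rv [0.0042 0.0007 0.0026] F [-1.6   1.55 12.17] q [ 0.65  0.48 -0.53  1.72  0.27  1.01  0.76] gap 0.0136
```

Request:
servo_tool(series=[[[0, 0.01, -0.05, 0, 0, 0], [0, 0.02, -0.1, 0, 0, 0], [0, 0.03, -0.15, 0, 0, 0], [0, 0.03, -0.15, 0, 0, 0], [0, 0.03, -0.15, 0, 0, 0]]])

```text
t: 21.1
eef_pos: [0.5771, -0.2122, 0.1762]
orientation: [0.0, 0.404, 0.915, 0.002]
wrist_force: [0.7, 0.9, 5.5]
finger_gap: 0.0139
```

```bash
python3 bd.py 0 0.7 115 0
```

```text
tip board mm [1.000e-01 5.000e-01 1.163e+02] tilt 0.17 roll 0.06 F board [-1.08 -0.2   5.5 ] M n,yb,z [0.1, 0.38, 0.28]
t 21.1 pos [ 0.5771 -0.2122  0.1762] shift cm [-0.03  0.03  0.15] rv [ 0.0031 -0.001   0.0024] F [0.66 0.87 5.5 ] q [ 0.65  0.48 -0.53  1.72  0.27  1.01  0.76] gap 0.0139
```

Request:
servo_tool(series=[[[0, 0, 0.03, 0, 0, 0], [0, 0, 0.06, 0, 0, 0], [0, 0, 0.09, 0, 0, 0], [0, 0, 0.12, 0, 0, 0], [0, 0, 0.12, 0, 0, 0], [0, 0, 0.12, 0, 0, 0], [0, 0, 0.12, 0, 0, 0]]])

```text
t: 21.8
eef_pos: [0.5772, -0.2121, 0.1761]
orientation: [0.0, 0.404, 0.915, 0.001]
wrist_force: [-3.3, 0.9, 12.8]
finger_gap: 0.014
```

```bash
python3 bd.py 0 0.7 115 0
```

```text
tip board mm [ -0.    0.5 116.2] tilt 0.17 roll 0.03 F board [ 1.82 -2.85 12.81] M n,yb,z [-0.46, -0.11, 0.24]
t 21.8 pos [ 0.5772 -0.2121  0.1761] shift cm [-0.03  0.02  0.14] rv [ 0.0029 -0.0005  0.0024] F [-3.26  0.89 12.81] q [ 0.65  0.48 -0.53  1.72  0.27  1.01  0.76] gap 0.014
```

Request:
servo_tool(series=[[[0.01, 0, -0.05, 0, 0, -0.001], [0.02, 0, -0.1, 0, 0, -0.002], [0.02, 0, -0.15, 0, 0, -0.003], [0.02, 0, -0.19, 0, 0, -0.004], [0.02, 0, -0.19, 0, 0, -0.004]]])

```text
t: 22.3
eef_pos: [0.5764, -0.2121, 0.1761]
orientation: [-0.001, 0.402, 0.915, 0.001]
wrist_force: [2.9, 0.9, 1.0]
finger_gap: 0.0139
```

```bash
python3 bd.py 0 0.7 115 0
```

```text
tip board mm [6.000e-01 1.000e-01 1.162e+02] tilt 0.13 roll 0.13 F board [-2.77  1.3   1.01] M n,yb,z [0.49, 0.86, 0.15]
t 22.3 pos [ 0.5764 -0.2121  0.1761] shift cm [-0.09  0.08  0.14] rv [ 0.0022 -0.0022  0.0062] F [2.92 0.89 1.01] q [ 0.65  0.48 -0.53  1.72  0.27  1.01  0.77] gap 0.0139
```

Request:
servo_tool(series=[[[0, 0.03, 0, 0, 0, 0], [0, 0.05, 0, 0, 0, 0], [0, 0.05, 0, 0, 0, 0]]])

```text
t: 22.6
eef_pos: [0.5763, -0.2121, 0.1761]
orientation: [-0.001, 0.402, 0.915, 0.001]
wrist_force: [2.8, -1.1, 0.3]
finger_gap: 0.0134
```

```bash
python3 bd.py 0 0.7 115 0
```

```text
tip board mm [7.000e-01 1.000e-01 1.163e+02] tilt 0.08 roll 0.14 F board [-1.39  2.7   0.31] M n,yb,z [0.63, 0.73, 0.2]
t 22.6 pos [ 0.5763 -0.2121  0.1761] shift cm [-0.09  0.08  0.14] rv [ 0.0013 -0.0024  0.0058] F [ 2.84 -1.07  0.31] q [ 0.65  0.48 -0.53  1.72  0.27  1.02  0.76] gap 0.0134
```

Request:
servo_tool(series=[[[-0.02, 0.01, 0.04, 0, 0, 0], [-0.03, 0.01, 0.08, 0, 0, 0], [-0.03, 0.01, 0.12, 0, 0, 0], [-0.03, 0.01, 0.16, 0, 0, 0], [-0.03, 0.01, 0.19, 0, 0, 0], [-0.03, 0.01, 0.19, 0, 0, 0], [-0.03, 0.01, 0.19, 0, 0, 0]]])

```text
t: 23.3
eef_pos: [0.5764, -0.2121, 0.176]
orientation: [-0.001, 0.403, 0.915, 0.001]
wrist_force: [-3.0, 1.4, 14.6]
finger_gap: 0.0132
```

```bash
python3 bd.py 0 0.7 115 0
```

```text
tip board mm [  0.7   0.2 116.2] tilt 0.04 roll 0.11 F board [ 1.29 -3.08 14.58] M n,yb,z [-0.43, -0.05, 0.17]
t 23.3 pos [ 0.5764 -0.2121  0.176 ] shift cm [-0.08  0.07  0.13] rv [ 0.0008 -0.002   0.0057] F [-3.02  1.42 14.58] q [ 0.65  0.48 -0.53  1.72  0.27  1.02  0.76] gap 0.0132
```

Request:
servo_tool(series=[[[0, 0, -0.04, 0, 0, 0], [0, 0, -0.04, 0, 0, 0], [0, 0, -0.04, 0, 0, 0], [0.01, 0, -0.08, 0, 0, 0], [0.01, 0, -0.12, 0, 0, 0], [0.01, 0, -0.16, 0, 0, 0], [0.01, 0, -0.18, 0, 0, 0], [0.01, 0, -0.18, 0, 0, 0]]])

```text
t: 24.1
eef_pos: [0.5764, -0.2121, 0.176]
orientation: [-0.001, 0.402, 0.915, 0.001]
wrist_force: [1.2, 0.9, 3.2]
finger_gap: 0.0135
```

Request:
servo_tool(series=[[[0, 0, 0, 0, 0, 0], [0, 0, 0, 0, 0, 0], [0, 0, 0, 0, 0, 0], [0, 0, 0, 0, 0, 0], [0, 0, 0, 0, 0, 0], [0, 0, 0, 0, 0, 0]]], hand=5)

```text
t: 24.7
eef_pos: [0.5764, -0.212, 0.176]
orientation: [-0.001, 0.402, 0.915, 0.001]
wrist_force: [0.2, -0.0, 0.3]
finger_gap: 0.0498
```

```bash
python3 bd.py 0 0.7 115 0
```

```text
tip board mm [  0.6  -0.  116.2] tilt 0.07 roll 0.16 F board [-0.14  0.19  0.29] M n,yb,z [0.06, 0.1, 0.01]
t 24.7 pos [ 0.5764 -0.212   0.176 ] shift cm [-0.09  0.07  0.13] rv [ 0.0011 -0.0028  0.006 ] F [ 0.23 -0.04  0.29] q [ 0.65  0.48 -0.53  1.72  0.27  1.02  0.76] gap 0.0498
```

Released with no residual force. Retreating straight up, then sideways, to look.

Request:
servo_tool(series=[[[0, 0, -0.5, 0, 0, 0], [0, 0, -2, 0, 0, 0], [0, 0, -5, 0, 0, 0], [0, 0, -9, 0, 0, 0], [0, 3, -13, 0, 0, 0], [-3, 7, -16, 0, 0, 0], [-6, 11, -18, 0, 0, 0], [-6, 11, -18, 0, 0, 0]]])

```text
t: 25.5
eef_pos: [0.7021, -0.1803, 0.3596]
orientation: [0.001, 0.402, 0.916, 0.003]
wrist_force: [-0.3, -0.7, -0.8]
finger_gap: 0.0499
```

Request:
servo_tool(series=[[[4, 3, 0, 0, 0, 0], [8, 5, 0, 0, 0, 0], [13, 6, 0, 0, 0, 0], [18, 6, 0, 0, 0, 0], [23, 6, 0, 0, 0, 0], [27, 6, 0, 0, 0, 0], [30, 6, 0, 0, 0, 0], [30, 6, 0, 0, 0, 0]]])

```text
t: 26.3
eef_pos: [0.537, 0.084, 0.3593]
orientation: [0.0, 0.399, 0.917, 0.002]
wrist_force: [0.3, 0.0, -0.5]
finger_gap: 0.0503
```

```bash
python3 - <<'E'
from bd import *
st=ctrl.get_state();print(st["t"],st["eef_pos"],st["wrist_force"].round(1))
s=optics.camera("scene");t=optics.camera("top");save(s,"s6");save(t,"t6")
I=[cv2.resize(s["pixels"][140:230,205:315,::-1],(440,360),interpolation=cv2.INTER_CUBIC),cv2.resize(t["pixels"][160:260,345:435,::-1],(360,400),interpolation=cv2.INTER_CUBIC)[:360]]
cv2.imwrite("pics/crop6.png",np.hstack(I))
for by in(-.055,.055): # expected bar ends top
    p=O-.064*n+yb*by+np.array([0,0,.1063+.0886-.0]);print(proj(s,p),proj(t,p))
E
```

```text
26.3 [0.53697584 0.08397483 0.35930739] [ 0.3  0.  -0.5]
(np.float64(278.1378714632895), np.float64(168.08824238786693)) (np.float64(371.63143572730746), np.float64(203.82497306460618))
(np.float64(250.85044024974255), np.float64(175.47040437844427)) (np.float64(394.1671858414102), np.float64(180.19401326945848))
```

View pics/crop6.png

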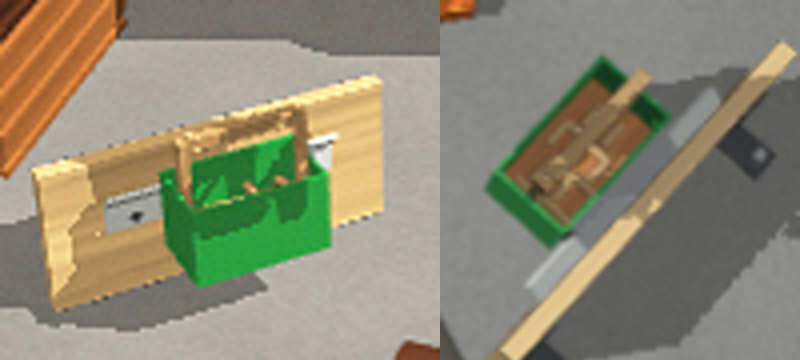

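The tote hangs upright and parallel to the board, with equal lengths of rail showing on both sides. The bar's far end is at top pixel (395,179.5), against (394,180) expected for fully home. Handing in.

```bash
python3 -c "
from h import *
print(ctrl.get_state()['t'],ctrl.close_job())"
```

```text
the job is handed in; nothing more can be done
26.4 None
```

The tote is hanging near the middle of the cleat rail, upright against the board, and I handed the job in at 26.4 s. I gripped it by the bar and tipped it 20° towards the board. I felt the board face at about 4 N, then lowered the strip until it touched the rail, also at about 4 N. I swung it upright, pressed it home, eased off and let go.

**Final checks:**
- **Position:** The last pictures show it parallel to the board, with equal lengths of rail showing on each side. The bar is within about 1 pixel of where it should be when fully home. The other things look undisturbed where these pictures show them.
- **After letting go:** The wrist force was about 0 N and the gripper is well clear.

**What was less clean:**
- **Bearing down:** I did this three times because sideways friction kept building up in the grip. The readings were 12.2, 12.8 and briefly 14.6 N, which with the tote's weight put at most about 17.5 N on the rail.
- **Tip height:** My estimate of the strip tip's height when home (116.2 mm) is about 1 mm above what the first touch implied (115.1 mm). Pushing and pressing moved it no lower, so I put this down to small slip of the bar in the grip. The cameras can't confirm flushness to better than about 1 to 2 mm.

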